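Put the cheese wedge away under the flush sliding lid

TASK

Put the loose wedge of cheese away: slide the flush, handleless lid of the wooden cheese box all the way open by pressing down on it, lay the wedge flat in the well beside the one already there, head to tail with it (thin end next to the other's thick end), then slide the lid fully shut again. Leave the other things on the worktop where they stand.

Things in the scene. Friction and masses are not known exactly. Their poses are not given: they have to be found in the camera images.
- cheese_box: Wooden cheese box, fixed to the worktop; origin at the centre of its underside, z up, y along its 282 mm side, x along its 150 mm side; 60 mm high, walls 10 mm thick. Its +y half is a deep well for cheese, its -y half a solid ledge (top 51 mm above the worktop) over which the open lid parks. One panel, the lid, covers either half.
- well (a point): Centre of the well's floor, 8 mm above the worktop, 69 mm to +y of the box's origin; axes as the box. The well is 130 mm in x, 124 mm in y and 52 mm deep below the rim. Its +y end is the box's end wall, at its -y end the ledge begins.
- lid (a joint): Opening of the lid in m: 0 shut (well covered), 0.130 fully open (well clear, lid over the ledge); it opens towards -y of the box. Friction in its grooves about 1.2 N plus slight damping; it stays where it is left and cannot sink. It may start up to 8 mm open.
- lid_top (a point): Centre of the lid's upper face, axes as the box. The lid is a plain light wooden panel, 127 mm (x) by 129 mm (y), 8 mm thick, between the box's walls, its upper face level with the rim, 60 mm above the worktop. Shut, its centre lies 3 mm to -y of the well's centre. No handle, notch or edge to grip: press on its face (5 to 15 N) and drag.
- wedge_mid (a point): Grip point of the loose cheese wedge, half-way up (20 mm above its underside): a pale yellow rigid block with a brown rind on the thick end, 120 mm long, 40 mm high. Axes: x along its straight long side towards the thin end, y from the straight to the slanted side, z up. From here the thick end is at x = -50 mm, the thin end at x = +70 mm, the straight side at y = -21.5 mm; 43 mm wide here.
- wedge_thin (a point): Middle of the loose wedge's thin end face, half-way up; axes as wedge_mid. In plan the wedge tapers from 66 mm to 12 mm: one long side straight, the other slanting by 24.2 degrees. Midway between the sides runs the x axis turned by -12.1 degrees about z: fingers closing square to that line grip evenly. 0.16 to 0.30 kg, centre of mass near wedge_mid.
- boxed_wedge_mid (a point): The same point of an identical wedge already lying in the well: straight side along the +y end wall, thin end to -x and thick end to +x of the box. The loose wedge fits between it and the ledge only the other way round (thin end to the box's +x, straight side along the ledge, both x axes opposite), with about 22 mm beside it on each side when midway.
- boxed_wedge_thin (a point): Middle of the boxed wedge's thin end face, half-way up; axes as boxed_wedge_mid.
- egg_timer: Bystander: cream egg-shaped timer 62 mm across and 62 mm high, in front of the box; origin at the centre of its underside.
- garlic: Bystander: garlic bulb 60 mm across and 58 mm high, near the front edge of the worktop; origin at the centre of its underside.
- honey_jar: Bystander: jar with a yellow cap, 60 mm across and 95 mm high, at the back left; origin at the centre of its underside.
- espresso_cup: Bystander: small white cup, 59 mm across (88 mm with the handle) and 55 mm high, behind the box; origin at the centre of its underside.

How it is judged (in metres and radians):
On the way, in this order (a step that is already met when the one before it is completed fails the run):
1. the lid is slid open, at least 115 mm of its 130 mm (value of joint lid above 0.115 m), for 0.2 s.
2. the loose wedge lies flat in the well, thin end towards the other's thick end, while the lid is open (z of wedge_mid in the frame of well between 0.012 and 0.025 m and x of wedge_mid in the frame of well between -0.06 and 0.06 m and y of wedge_mid in the frame of well between -0.06 and 0.06 m and angle between wedge_mid's own z axis and vertical below 0.08 rad and x of wedge_thin in the frame of well above 0.03 m and value of joint lid above 0.1 m), for 0.2 s.
At the end, for the whole second after the job is handed in: The lid is shut to within 5 mm, and both wedges lie flat (within 0.08 rad) on the well's floor (within 5 mm), head to tail: the formerly loose one with its thin end towards the well's +x side, the other with its thin end towards -x (each thin end more than 30 mm to its side of the centre) (value of joint lid below 0.005 m and z of wedge_mid in the frame of well between 0.012 and 0.025 m and x of wedge_mid in the frame of well between -0.06 and 0.06 m and y of wedge_mid in the frame of well between -0.06 and 0.06 m and angle between each of wedge_mid, boxed_wedge_mid's own z axis and vertical below 0.08 rad and x of wedge_thin in the frame of well above 0.03 m and z of boxed_wedge_mid in the frame of well between 0.012 and 0.025 m and x of boxed_wedge_mid in the frame of well between -0.06 and 0.06 m and y of boxed_wedge_mid in the frame of well between -0.06 and 0.06 m and x of boxed_wedge_thin in the frame of well below -0.03 m); the robot touches nothing.
It fails at once if the egg timer is moved more than 30 mm (distance of egg_timer from where it was at the start of the episode above 0.03 m).
It fails at once if the garlic bulb is moved more than 30 mm (distance of garlic from where it was at the start of the episode above 0.03 m).
It fails at once if the honey jar is moved more than 30 mm (distance of honey_jar from where it was at the start of the episode above 0.03 m).
It fails at once if the espresso cup is moved more than 30 mm (distance of espresso_cup from where it was at the start of the episode above 0.03 m).
It also fails if it takes over 62 s, if anything falls off the work surface, if the arm or the gripper's body presses on something with over 40 N, if the wrist force passes 120 N, or if a joint passes its speed limit or range.

ROBOT

A 7-joint arm with a two-finger parallel gripper is mounted at the origin on a cart in front of the work surface, level with it; the furniture and walls round the work are solid. World frame = base frame: x ahead of the robot, y to its left, z up, the work surface at z = 0. Lengths are in m, angles in degrees, forces in N, time in s.
With the tool pointing down it reaches from about 0.375 to 0.925 m from the base axis. Payload 3.1 kg.
Tool frame: the origin (TCP) lies where the fingers leave the gripper's body, on its centre line; the fingertips stand 73 mm ahead of it and the grasp point (between the pads) lies 54 mm ahead of it (bot.tip_reach is the z of the fingertips in the tool frame, in m); z points along the fingers, y is the line along which they close (so a half turn about z gives the same grasp; the last joint's range is limited). The gripper opens to 85 mm and grips with 20 to 120 N. Pads are 22 mm wide; open, the fingers measure 114 mm over their backs; the gripper's body (76 mm by 85 mm) begins 54 mm behind the grasp point. The pads swing forward as they close: fully open they stand 13 mm farther back than shut.
Start: joints at [60.287, 21.939, 2.515, 91.553, -1.026, 66.532, -2.859], TCP at [0.266, -0.593, 0.304] pointing down, gripper open.
Joint ranges: [-149.38, 149.38], [-23.57, 123.04], [-84.95, 90], [0, 143.3], [-89.99, 269.99], [3.08, 112.72], [-163.45, 163.45]. Speed limits (degrees/s): [159.86, 159.86, 180, 180, 180, 180, 180].

INTERFACE

Orientations are given as a 3x3 rotation matrix whose columns are the frame's x, y, z axes.
In Python, from plant import bot gives the robot as it stands.
- The arm moves only by the shell command python3 -m crank 'ROWS' [FORCE]. ROWS is text: rows parted by semicolons, each of 7 numbers parted by spaces: the shift along the tool's x, y, z in mm, then the turn, a rotation vector about the tool's x, y, z in rad, then the closure, from 0 (fully open) to 1 (shut). A call has 1 to 10 rows; each row shifts and turns the commanded pose from where the row before left it, along the tool's axes as they then stand; what a row does not reach is not made up. A row lasts 1/10 s, in which the tool goes at most 50 mm and 8.59 degrees, less where a joint would pass 70% of its speed; a pose out of reach is approached as far as the arm can. A call is refused whole if a number of a shift passes 50 or a number of a turn 0.15, either way. A call with a gripper value outside its range is refused whole. The fingers move at their own pace and stop on an object; FORCE is the grip in N (left out, the last holds). Time passes only in rows, so rows that do not move let the fingers close. It gives the time, the measured TCP pose, the force, the opening and the grip force at its end, in the units of the state.
- bot.state(): the state, without advancing time (a new reading comes with each control period).
- bot.get_image(name): name is "scene" or "top" or "wrist"; returns a dict with "img" (400x640x3 uint8, red, green, blue), "z_map" (400x640 float32, m along the optical axis (not along the pixel's ray), 0 where there is no reading), "vertical_fov" (degrees; the focal length in pixels is half the picture's height over the tangent of half this angle, whatever the lens; pixels are square), "cx", "cy" (the principal point, pixels), "k1" (the pictures are not rectified: a ray, as slopes to the right and down, at radius r is drawn at 1 + k1 r^2 times it, then the intrinsics apply), "eye" and "orientation" of the camera in the world; the wrist camera has in their place "tool_from_camera" (4x4, takes a point from camera to tool coordinates, whose origin is the TCP and whose axes are the flange's). Camera axes: x right, y down, z forward; pixel columns grow to the right and rows downward; lengths in m; the calibration is good to about 2 mm. A picture is of the moment at which its call begins: read the wrist's pose just before it.
- bot.job_done(): hands the job in; it is judged then, once.
The state is a dict: "t": time; "joint_pos": joint angles; "qvel": joint speeds; "joint_efforts": joint torques, N m; "position": TCP position; "tcp_rot": TCP orientation; "contact_force": force on the tool from outside, world axes, zero at the start; "torque": the same for the moment, N m; "opening": finger opening in m; "gripper_force": force on a finger pad.
Only numpy, scipy, OpenCV 4.12 (cv2) and the standard library are available. Lean on these libraries where they do the work, as an engineer would, in place of code of your own. Each camera call takes 0.05 s, during which the arm holds its last target. There are 200 camera calls.

## Working session

There is one attempt and no reset: what is moved stays moved. The work goes in short steps, Python scripts to look and compute and a shell command to move; the robot and the scene stay as the last step left them, time stands still between calls to the robot, and variables do not carry over. Pictures are saved under pics/ and viewed, at most 13 in all, crops included, and the job is handed in when it is done.

```bash
mkdir -p pics; ls
cat > h.py <<'E'
import numpy as np, cv2
from plant import bot
def cam(n):
    s=bot.state(); d=bot.get_image(n)
    if n=='wrist':
        T=np.eye(4);T[:3,:3]=np.array(s['tcp_rot']);T[:3,3]=s['position'];T=T@np.array(d['tool_from_camera'])
        d['eye']=T[:3,3];d['orientation']=T[:3,:3]
    d['f']=200/np.tan(np.radians(d['vertical_fov'])/2); d['R']=np.array(d['orientation']);d['eye']=np.array(d['eye']);return d
def rays(d,uv):
    K=np.array([[d['f'],0,d['cx']],[0,d['f'],d['cy']],[0,0,1.]])
    uv=np.asarray(uv,float).reshape(-1,1,2)
    q=(uv.reshape(-1,2)-[d['cx'],d['cy']])/d['f']; p=q.copy()
    for _ in range(20): p=q/(1+d['k1']*(p**2).sum(1,keepdims=True))
    return np.c_[p,np.ones(len(p))]@d['R'].T
def onplane(d,uv,z):
    r=rays(d,uv); return d['eye']+r*((z-d['eye'][2])/r[:,2])[:,None]
def cloud(d):
    v,u=np.mgrid[:400,:640]; r=rays(d,np.c_[u.ravel(),v.ravel()])
    return (d['eye']+r*d['z_map'].reshape(-1,1)).reshape(400,640,3)
def save(d,n): cv2.imwrite('pics/'+n,d['img'][:,:,::-1])
E
python3 - <<'E'
from h import *
print(bot.state())
for n in('top','scene'):
    d=cam(n);save(d,n+'0.png');print(n,d['eye'],d['R'].round(3).tolist(),d['f'],d['cx'],d['cy'],d['k1'])
    np.save(n+'c.npy',cloud(d)); np.save(n+'i.npy',d['img'])
E
```

```text
pics
{'t': 0.0, 'joint_pos': array([60.28744222, 21.99201402,  2.51232205, 91.65161121, -1.02697573,
       66.53310288, -2.85688474]), 'qvel': array([-0.08079028, -0.01059638, -0.02271978,  0.02824543, -0.01168211,
        0.06940501, -0.10621624]), 'joint_efforts': array([ 3.32829870e-07, -4.33462107e+01,  1.02443542e+00, -2.49513209e+01,
        1.06733976e-02,  1.13115922e-02,  5.63980691e-06]), 'position': array([ 0.26518959, -0.59258945,  0.30246598]), 'tcp_rot': array([[ 9.12731332e-01,  4.08558489e-01, -1.21501256e-03],
       [ 4.08560276e-01, -9.12728180e-01,  2.40194594e-03],
       [-1.27640798e-04, -2.68873718e-03, -9.99996377e-01]]), 'contact_force': array([-0.17339395, -0.62820659, -0.31695036]), 'torque': array([0.04211749, 0.01228868, 0.02165609]), 'gripper_force': 0.0, 'opening': 0.08514322850520524}
top [0.42420607 0.00786663 1.01500487] [[0.019, -0.994, 0.105], [-1.0, -0.021, -0.021], [0.023, -0.104, -0.994]] 409.8864900776723 313.093346764376 198.24389716527142 -0.04004336656088107
scene [-0.05013122  0.5738357   0.93271114] [[-0.72, -0.506, 0.475], [-0.694, 0.522, -0.497], [0.004, -0.687, -0.727]] 427.40021853859287 321.11130413375923 198.78066401917883 -0.07277800195780382
```

View pics/top0.png

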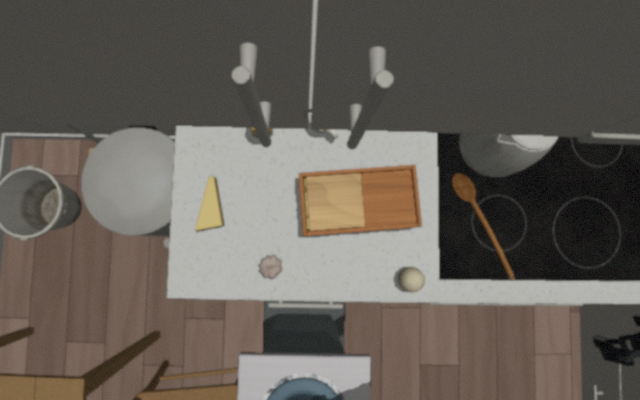

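View pics/scene0.png

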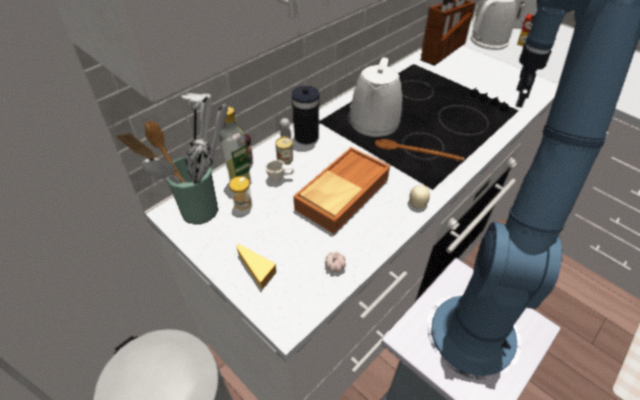

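Top view: the box spans about (300,168)–(420,236), with the pale lid on the left (+y) half at (335,202). The wedge is at (210,205), thin end up, garlic at (270,266) and egg timer at (411,279). The scene view shows the honey jar at (240,193), the cup at (277,172) behind the box, and the same layout.

Run:
```python
from h import *
d=cam('top');P=cloud(d);img=d['img'];hsv=cv2.cvtColor(img,cv2.COLOR_RGB2HSV)
for n,(u,v) in dict(lid=(335,202),ledge=(390,200),wedge=(210,210),egg=(411,279),gar=(270,266),rimL=(304,205),rimR=(417,200),table=(250,220)).items(): print(n,hsv[v,u],P[v,u].round(3))
def comp(m,u,v):
    m=cv2.morphologyEx(m.astype(np.uint8),cv2.MORPH_OPEN,np.ones((2,2)));n,l=cv2.connectedComponents(m);return (l==l[v,u]).astype(np.uint8)
S=hsv[...,1]; H=hsv[...,0]
work=np.zeros(S.shape,bool);work[150:250,180:435]=1
mb=comp((S>70)&work,390,200)
c=max(cv2.findContours(mb,0,1)[0],key=cv2.contourArea)
r=cv2.minAreaRect(c); w=onplane(d,cv2.boxPoints(r),.06);print('box px',r,'\n',w.round(4))
rb=cv2.minAreaRect((onplane(d,c.reshape(-1,2),.06)[:,:2]*1000).astype(np.float32));print('box mm',rb)
mw=comp((S>70)&work,210,210)
c=max(cv2.findContours(mw,0,1)[0],key=cv2.contourArea);ww=onplane(d,c.reshape(-1,2),.04)[:,:2]*1000
a=cv2.approxPolyDP(ww.astype(np.float32).reshape(-1,1,2),6,True).reshape(-1,2);print('wedge',a.round(1).tolist(),cv2.contourArea(ww.astype(np.float32)))
ml=comp((H>13)&(S>60)&work,335,202)
c=max(cv2.findContours(ml,0,1)[0],key=cv2.contourArea)
print('lid',cv2.minAreaRect((onplane(d,c.reshape(-1,2),.06)[:,:2]*1000).astype(np.float32)))
for n in('top','scene'):
    if n=='scene': d=cam(n);P=cloud(d)
    m=(P[...,2]>.036)&(P[...,2]<.046)
    m=comp(m,*((210,210) if n=='top' else (258,265)))
    pts=P[m>0];q=(pts[:,:2]*1000).astype(np.float32);print(n,len(q),pts[:,2].mean())
    if len(q)>10: print(cv2.minEnclosingTriangle(q.reshape(-1,1,2))[1].reshape(-1,2).round(1).tolist(),cv2.approxPolyDP(cv2.convexHull(q),6,True).reshape(-1,2).round(1).tolist())
# zoom
if 1:
    cv2.imwrite('pics/z.png',cv2.resize(img[150:300,180:440,::-1],None,fx=3,fy=3,interpolation=cv2.INTER_CUBIC))
```

```text
lid [ 18 104 188] [0.424 0.008 1.015]
ledge [ 13 144 156] [ 0.525 -0.196  0.051]
wedge [ 23  99 196] [0.494 0.233 0.036]
egg [ 21  43 183] [ 0.341 -0.244  0.056]
gar [ 14  50 144] [0.365 0.085 0.049]
rimL [ 14 138 139] [0.509 0.008 0.057]
rimR [ 13 141 150] [ 0.526 -0.259  0.057]
table [ 30   4 182] [ 0.474  0.141 -0.003]
box px ((360.2923889160156, 201.06558227539062), (63.34708786010742, 118.9908218383789), 85.71085357666016) 
 [[ 0.5816  0.0228  0.06  ]
 [ 0.6097 -0.2593  0.06  ]
 [ 0.4596 -0.2694  0.06  ]
 [ 0.4336  0.0084  0.06  ]]
box mm ((520.9791870117188, -123.86862182617188), (149.15573120117188, 280.22113037109375), 5.478884696960449)
wedge [[570.5, 225.60000610351562], [563.0, 237.1999969482422], [443.1000061035156, 257.79998779296875], [458.5, 199.3000030517578]] 4592.403295288561
lid ((515.0377807617188, -65.8088150024414), (139.69224548339844, 151.1905975341797), 5.267921447753906)
top 711 0.039815747753400785
[[443.79998779296875, 274.1000061035156], [576.9000244140625, 235.0], [424.20001220703125, 7.900000095367432]] [[570.5999755859375, 235.60000610351562], [443.79998779296875, 274.1000061035156], [424.20001220703125, 7.900000095367432]]
scene 636 0.0409747005929077
[[444.0, 270.3999938964844], [589.7000122070312, 237.60000610351562], [464.1000061035156, 182.5]] [[570.4000244140625, 230.60000610351562], [562.5999755859375, 243.1999969482422], [446.79998779296875, 267.20001220703125], [460.29998779296875, 203.8000030517578], [479.70001220703125, 189.3000030517578]]
```

View pics/z.png

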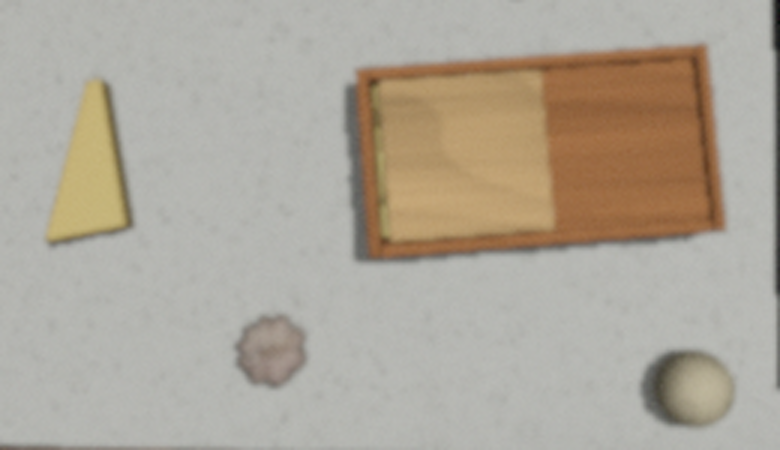

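The box is at (0.521,-0.124) with yaw 5.5°, and its size checks out at 149×280 mm. The wedge yaw is about 13.3° and its mid is near (0.502,0.232). The lid is already slightly open. I'll move over the lid now.

```bash
python3 -m crank '0 0 0 0 0 0.108 1; 0 0 0 0 0 0.108 1; 0 0 0 0 0 0.108 1; 25 -42 0 0 0 0 1; 25 -42 0 0 0 0 1; 25 -42 0 0 0 0 1;25 -42 0 0 0 0 1;25 -42 0 0 0 0 1;25 -42 0 0 0 0 1;25 -42 0 0 0 0 1' 40; python3 -m crank '25 -42 0 0 0 0 1;25 -42 0 0 0 0 1;25 -42 20 0 0 0 1;25 -42 30 0 0 0 1;20 -30 30 0 0 0 1;0 0 0 0 0 0 1'
cat > w.py <<'E'
from h import *
import sys
s=bot.state();R=s['tcp_rot'];p=s['position']
B=np.array([.521,-.124]);a=np.radians(5.5);X=np.array([np.cos(a),np.sin(a)]);Y=np.array([-X[1],X[0]])
print('t',s['t'],'p',p.round(4),'yaw',np.degrees(np.arctan2(R[1,0],R[0,0])).round(2),'tilt',R[:2,2].round(4),'box',(1000*(X@(p[:2]-B))).round(1),(1000*(Y@(p[:2]-B))).round(1),'tip',bot.tip_reach,'F',s['contact_force'].round(2),s['opening'])
if len(sys.argv)>2:
    g=np.array([float(v) for v in sys.argv[1:4]]); print('tool shift mm',(R.T@(g-p)*1000).round(1))
E
python3 w.py .515 -.064 .153
```

```text
t: 1.2
position: [0.4117, -0.2818, 0.304]
tcp_rot: [[0.995, 0.096, 0.0], [0.096, -0.995, -0.0], [0.0, 0.0, -1.0]]
contact_force: [0.8, -0.5, 0.1]
opening: 0.0002
gripper_force: 0.0
t: 1.8
position: [0.5069, -0.0759, 0.2249]
tcp_rot: [[0.994, 0.107, -0.007], [0.107, -0.994, 0.005], [-0.006, -0.006, -1.0]]
contact_force: [-1.2, 0.1, -0.5]
opening: 0.0005
gripper_force: 0.0
t 1.8 p [ 0.5069 -0.0759  0.2249] yaw 6.17 tilt [-0.0066  0.005 ] box -9.4 49.2 tip 0.0726 F [-1.22  0.12 -0.48] 0.00047662598530950537
tool shift mm [  9.7 -10.5  71.9]
```

```bash
python3 -m crank '5 -8 30 0 0 0 1;5 -7 30 0 0 0 1;0 0 20 0 0 0 1;0 0 3 0 0 0 1;0 0 0 0 0 0 1'; python3 -m crank '0 0 2 0 0 0 1;0 0 2 0 0 0 1;0 0 0 0 0 0 1';python3 w.py
```

```text
t: 2.3
position: [0.5159, -0.0681, 0.1456]
tcp_rot: [[0.995, 0.096, -0.001], [0.096, -0.995, -0.0], [-0.001, 0.0, -1.0]]
contact_force: [-0.7, 0.1, 0.9]
opening: -0.0001
gripper_force: 0.0
t: 2.6
position: [0.5168, -0.0675, 0.1426]
tcp_rot: [[0.995, 0.096, 0.002], [0.096, -0.995, -0.0], [0.002, 0.001, -1.0]]
contact_force: [0.9, -0.1, -0.0]
opening: -0.0002
gripper_force: 0.0
t 2.6 p [ 0.5168 -0.0675  0.1426] yaw 5.52 tilt [ 0.0016 -0.0004] box 1.2 56.6 tip 0.0726 F [ 0.85 -0.15 -0.03] -0.0001698658368566607
```

```bash
for i in 1 2 3 4 5; do python3 -m crank '0 0 2 0 0 0 1;0 0 1 0 0 0 1;0 0 0 0 0 0 1' | egrep 'pos|contact'; done
```

```text
position: [0.5162, -0.0672, 0.1387]
contact_force: [-0.5, 0.2, -0.4]
position: [0.5161, -0.0671, 0.1355]
contact_force: [-0.2, -0.7, -0.1]
position: [0.5164, -0.0672, 0.1328]
contact_force: [-0.3, -0.3, -0.2]
position: [0.5165, -0.0672, 0.1325]
contact_force: [-7.2, 0.2, 18.8]
position: [0.5168, -0.0679, 0.1323]
contact_force: [-13.7, 0.1, 36.7]
```

```bash
python3 -m crank '0 0 -2 0 0 0 1;0 0 -2 0 0 0 1;0 0 0 0 0 0 1' | egrep 'pos|contact'; python3 -m crank '0 5 0 0 0 0 1;0 5 0 0 0 0 1;0 5 0 0 0 0 1;0 5 0 0 0 0 1;0 0 0 0 0 0 1' | egrep 'pos|contact'
```

```text
position: [0.5166, -0.0679, 0.1326]
contact_force: [-4.6, -1.1, 12.4]
position: [0.5186, -0.0881, 0.1326]
contact_force: [-4.9, 0.3, 13.5]
```

```bash
python3 -m crank '0 8 0 0 0 0 1;0 8 0 0 0 0 1;0 8 0 0 0 0 1;0 8 0 0 0 0 1;0 8 0 0 0 0 1;0 8 0 0 0 0 1;0 0 0 0 0 0 1' | egrep 'pos|contact'; python3 -m crank '0 8 0 0 0 0 1;0 8 0 0 0 0 1;0 8 0 0 0 0 1;0 8 0 0 0 0 1;0 8 0 0 0 0 1;0 8 0 0 0 0 1;0 0 0 0 0 0 1'  | egrep 'pos|contact'
python3 -c "
from h import *
d=cam('top');cv2.imwrite('pics/z2.png',cv2.resize(d['img'][150:300,180:440,::-1],None,fx=3,fy=3,interpolation=cv2.INTER_CUBIC))"
```

```text
position: [0.5233, -0.1369, 0.1327]
contact_force: [-3.6, -1.1, 11.5]
position: [0.5279, -0.185, 0.1326]
contact_force: [-3.5, -1.5, 10.9]
```

View pics/z2.png

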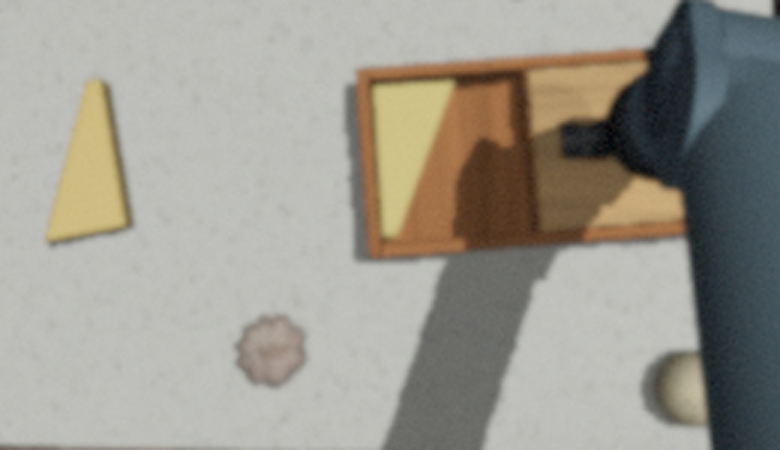

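The lid has followed the finger: its +y edge is now at about x=525 px, the well is showing, and the boxed wedge lies along the left wall. I'll push on to the stop.

```bash
python3 -m crank '0 5 0 0 0 0 1;0 5 0 0 0 0 1;0 4 0 0 0 0 1;0 0 0 0 0 0 1' | egrep 'pos|contact'; python3 -m crank '0 3 0 0 0 0 1;0 0 0 0 0 0 1' | egrep 'pos|contact';  python3 -m crank '0 0 -20 0 0 0 1;0 0 -40 0 0 0 0.3;0 -40 -25 0 0 0 0;0 -45 -20 0 0 0 0;0 -48 0 0 0 0 0;0 -48 0 0 0 0 0;0 -48 0 0 0 0 0;0 -48 0 0 0 0 0;0 -48 0 0 0 0 0;0 -48 0 0 0 0 0' | egrep 't:|pos|contact'; python3 w.py .502 .232 .24
```

```text
position: [0.529, -0.1911, 0.1326]
contact_force: [-7.0, 9.6, 16.3]
position: [0.5301, -0.1936, 0.1326]
contact_force: [-4.7, 9.8, 14.7]
t: 7.95
position: [0.4926, 0.1734, 0.2356]
tcp_rot: [[0.995, 0.097, 0.0], [0.097, -0.995, 0.0], [0.0, -0.0, -1.0]]
contact_force: [0.7, 0.3, -0.1]
t 7.95 p [0.4926 0.1734 0.2356] yaw 5.54 tilt [0.0004 0.0001] box 0.2 298.8 tip 0.0726 F [ 0.68  0.26 -0.12] 0.08560000859719405
tool shift mm [ 15.  -57.4  -4.4]
```

```bash
cat > m.py <<'E'
from h import *
import sys
d=cam('wrist');save(d,sys.argv[1]);hsv=cv2.cvtColor(d['img'],cv2.COLOR_RGB2HSV)
P=cloud(d)
m=((hsv[...,1]>60)&(hsv[...,0]>15)&(hsv[...,0]<35)).astype(np.uint8)
m=cv2.morphologyEx(m,cv2.MORPH_OPEN,np.ones((5,5)))
for c in sorted(cv2.findContours(m,0,1)[0],key=cv2.contourArea)[-3:]:
    if cv2.contourArea(c)<800: continue
    w=onplane(d,c.reshape(-1,2),float(sys.argv[2]))[:,:2]*1000
    M=np.zeros(m.shape,np.uint8);cv2.drawContours(M,[c],-1,1,-1);z=P[...,2][M>0]
    print('zmed',np.median(z),'area',cv2.contourArea(w.astype(np.float32)),'px',cv2.boundingRect(c),cv2.approxPolyDP(w.astype(np.float32).reshape(-1,1,2),5,True).reshape(-1,2).round(1).tolist())
E
python3 m.py w1.png .04
python3 - <<'E'
from h import *
d=cam('top');P=cloud(d);hsv=cv2.cvtColor(d['img'],cv2.COLOR_RGB2HSV)
B=np.array([.521,-.124]);a=np.radians(5.5);X=np.array([np.cos(a),np.sin(a)]);Y=np.array([-X[1],X[0]])
uv=[(u,200) for u in range(300,425,3)]
w=onplane(d,uv,.06)[:,:2]-B
print([(u,int(1000*(Y@q)),int(hsv[200,u,0]),int(hsv[200,u,1])) for (u,_),q in zip(uv,w)])
d=cam('scene');P=cloud(d)
for u,v in((240,193),(275,172)):print(P[v-8:v+9:8,u].round(3).tolist())
E
```

```text
zmed 0.04779985947639731 area 4226.9463722736 px (498, 119, 89, 130) [[579.9000244140625, -58.29999923706055], [574.4000244140625, 1.0], [452.1000061035156, -11.899999618530273], [460.6000061035156, -20.799999237060547]]
zmed 0.039339578841623396 area 5072.9482198318 px (213, 88, 70, 141) [[576.0999755859375, 224.0], [572.2999877929688, 240.3000030517578], [447.5, 265.8999938964844], [462.8999938964844, 203.10000610351562]]
[(300, 141, 11, 94), (303, 134, 13, 137), (306, 127, 24, 93), (309, 120, 25, 83), (312, 113, 25, 83), (315, 106, 25, 86), (318, 99, 25, 85), (321, 92, 24, 88), (324, 85, 15, 134), (327, 78, 13, 140), (330, 71, 14, 145), (333, 64, 14, 141), (336, 57, 14, 147), (339, 50, 14, 143), (342, 43, 13, 145), (345, 36, 14, 149), (348, 29, 13, 140), (351, 22, 12, 149), (354, 15, 12, 154), (357, 8, 13, 144), (360, 1, 17, 107), (363, -6, 18, 101), (366, -13, 18, 103), (369, -20, 18, 99), (372, -27, 18, 100), (375, -34, 18, 102), (378, -41, 18, 101), (381, -48, 19, 104), (384, -55, 18, 100), (387, -62, 19, 99), (390, -69, 18, 100), (393, -76, 18, 99), (396, -83, 18, 98), (399, -91, 18, 100), (402, -98, 18, 100), (405, -105, 18, 100), (408, -112, 18, 97), (411, -119, 18, 100), (414, -126, 17, 113), (417, -133, 13, 133), (420, -141, 18, 16), (423, -148, 38, 5)]
[[0.696, 0.12, 0.095], [0.684, 0.132, 0.08], [0.495, 0.25, 0.278]]
[[0.457, 0.177, 0.36], [0.456, 0.18, 0.34], [0.455, 0.183, 0.321]]
```

View pics/w1.png

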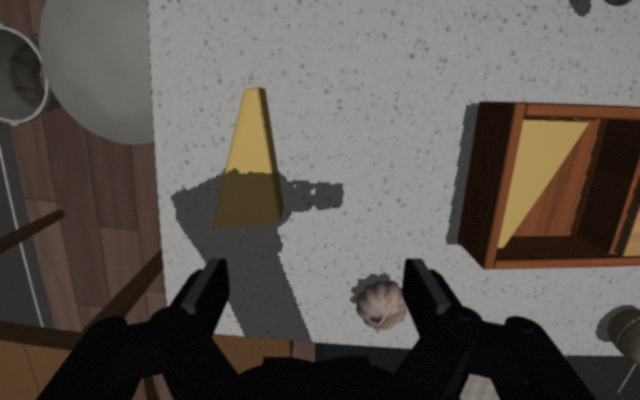

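The wrist view shows the wedge at (250,160) px, thick end down at about row 225. The fingers are open and the well holds only the boxed wedge, along its +y wall. The lid edge reads box y≈0, so the lid is fully open. Next is the grasp.

```bash
python3 -m crank '0 0 0 0 0 0.081 0;7 -30 20 0 0 0 0;6 -30 25 0 0 0 0;0 0 35 0 0 0 0;0 0 0 0 0 0 0'; python3 w.py .505 .2335 .079; python3 m.py w2.png .04
```

```text
t: 8.6
position: [0.5021, 0.2292, 0.1507]
tcp_rot: [[1.0, 0.016, -0.01], [0.016, -1.0, -0.005], [-0.01, 0.005, -1.0]]
contact_force: [-1.0, -0.8, -0.4]
opening: 0.0854
gripper_force: 0.0
t 8.6 p [0.5021 0.2292 0.1507] yaw 0.9 tilt [-0.0099 -0.005 ] box 15.0 353.4 tip 0.0726 F [-0.98 -0.77 -0.42] 0.0854199765735324
tool shift mm [ 3.7 -4.6 71.7]
zmed 0.039547641116788365 area 4584.259024456143 px (260, 107, 90, 193) [[577.7999877929688, 229.60000610351562], [573.7999877929688, 240.89999389648438], [448.0, 266.29998779296875], [461.29998779296875, 204.39999389648438]]
```

View pics/w2.png

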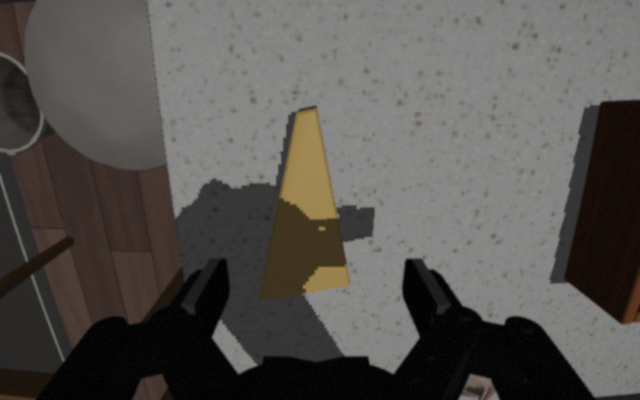

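The wrist view shows the wedge between the open fingers with its sides clear (thin end (307,107), thick end row 290). The mid is (0.505,0.235) and the outline matches the given sizes. I'll descend and grip.

```bash
python3 -m crank '2 -3 25 0 0 0 0;2 -3 25 0 0 0 0;0 0 12 0 0 0 0;0 0 8 0 0 0 0;0 0 0 0 0 0 0.2;0 0 0 0 0 0 1;0 0 0 0 0 0 1;0 0 0 0 0 0 1;0 0 0 0 0 0 1' 50; python3 w.py .505 .235 .079
```

```text
t: 9.55
position: [0.5101, 0.2373, 0.0876]
tcp_rot: [[1.0, 0.016, 0.002], [0.016, -1.0, -0.001], [0.002, 0.001, -1.0]]
contact_force: [-1.3, -2.9, 5.8]
opening: 0.0421
gripper_force: 48.6
t 9.55 p [0.5101 0.2373 0.0876] yaw 0.89 tilt [ 0.002  -0.0013] box 23.8 360.7 tip 0.0726 F [-1.35 -2.89  5.79] 0.04213429571451321
tool shift mm [-5.1  2.3  8.6]
```

The grip is a bit high, so I'll reopen and go 8 mm deeper.

```bash
python3 -m crank '0 0 0 0 0 0 0.1;0 0 0 0 0 0 0.1;0 0 0 0 0 0 0.1;-4 1 4 0 0 0 0.1;0 0 4 0 0 0 0.1;0 0 0 0 0 0 0.1'; python3 w.py .505 .236 .079
```

```text
t: 10.15
position: [0.5041, 0.2365, 0.0768]
tcp_rot: [[1.0, 0.016, -0.002], [0.016, -1.0, -0.001], [-0.002, 0.001, -1.0]]
contact_force: [0.1, 0.5, -0.3]
opening: 0.0771
gripper_force: 0.0
t 10.15 p [0.5041 0.2365 0.0768] yaw 0.93 tilt [-0.0019 -0.0009] box 17.7 360.5 tip 0.0726 F [ 0.12  0.45 -0.29] 0.07707591650594812
tool shift mm [ 0.9  0.5 -2.2]
```

```bash
python3 -m crank '0 0 -1 0 0 0 1;0 0 0 0 0 0 1;0 0 0 0 0 0 1;0 0 0 0 0 0 1' 50; python3 -m crank '0 0 -15 0 0 0 1;0 0 -30 0 0 0 1;0 0 -35 0 0 0 1;0 0 -35 0 0 0 1;0 0 -30 0 0 0 1;0 0 0 0 0 0 1'; python3 m.py w3.png .185
```

```text
t: 10.55
position: [0.5054, 0.2373, 0.0794]
tcp_rot: [[1.0, 0.016, 0.001], [0.016, -1.0, 0.001], [0.001, -0.001, -1.0]]
contact_force: [-1.8, -0.4, 3.6]
opening: 0.0444
gripper_force: 49.6
t: 11.15
position: [0.5077, 0.2385, 0.2293]
tcp_rot: [[1.0, 0.016, 0.01], [0.016, -1.0, 0.004], [0.01, -0.004, -1.0]]
contact_force: [-0.2, 0.1, -2.0]
opening: 0.044
gripper_force: 50.5
zmed 0.04789081267984968 area 703.6332412450574 px (573, 124, 67, 128) [[585.5, 113.5999984741211], [583.0999755859375, 131.89999389648438], [530.7000122070312, 126.69999694824219], [574.2000122070312, 109.69999694824219]]
zmed 0.18954679365432442 area 3726.263062593993 px (259, 122, 114, 241) [[582.2000122070312, 234.10000610351562], [570.2999877929688, 246.10000610351562], [472.1000061035156, 261.5], [474.20001220703125, 212.0]]
```

View pics/w3.png

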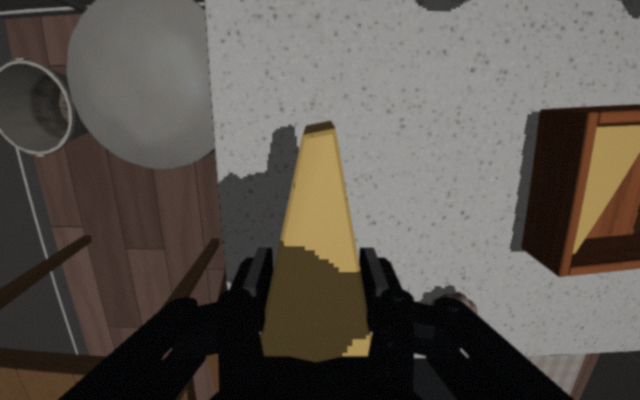

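The wedge is held level and evenly (thin end (318,128) px), and the 44 mm opening means wedge_mid is about 4.5 mm ahead of the TCP. Carrying it over the well.

```bash
python3 -m crank '0 0 0 0 0 0.131 1;4 30 0 0 0 0 1;4 39 0 0 0 0 1;4 39 0 0 0 0 1;4 39 0 0 0 0 1;4 39 0 0 0 0 1;4 39 0 0 0 0 1;4 39 0 0 0 0 1;2 35 0 0 0 0 1;0 13 0 0 0 0 1'; python3 -m crank '0 0 15 0 0 0 1;0 0 15 0 0 0 1;0 0 0 0 0 0 1;0 0 0 0 0 0 1'|egrep 'pos|cont|open'; python3 w.py .5018 -.0747 .0874; python3 m.py w4.png .15
```

```text
t: 12.2
position: [0.4966, -0.0817, 0.2215]
tcp_rot: [[0.993, -0.122, -0.005], [-0.122, -0.993, -0.002], [-0.005, 0.002, -1.0]]
contact_force: [0.2, -0.4, -3.1]
opening: 0.0448
gripper_force: 50.7
position: [0.4979, -0.0757, 0.1926]
contact_force: [0.7, -0.8, -2.8]
opening: 0.0448
t 12.6 p [ 0.4979 -0.0757  0.1926] yaw -6.54 tilt [-0.0032  0.0009] box -18.3 50.3 tip 0.0726 F [ 0.74 -0.84 -2.85] 0.04481843363944628
tool shift mm [  4.1  -1.4 105.2]
zmed 0.047339166307219405 area 1379.612402585335 px (179, 101, 96, 169) [[580.4000244140625, -71.0], [577.7999877929688, -36.0], [516.0999755859375, -41.099998474121094], [524.0, -51.599998474121094]]
zmed 0.15271411138558172 area 3659.2665457088733 px (259, 122, 114, 241) [[571.0, -89.5999984741211], [566.2000122070312, -78.30000305175781], [467.20001220703125, -47.400001525878906], [461.3999938964844, -97.5]]
```

View pics/w4.png

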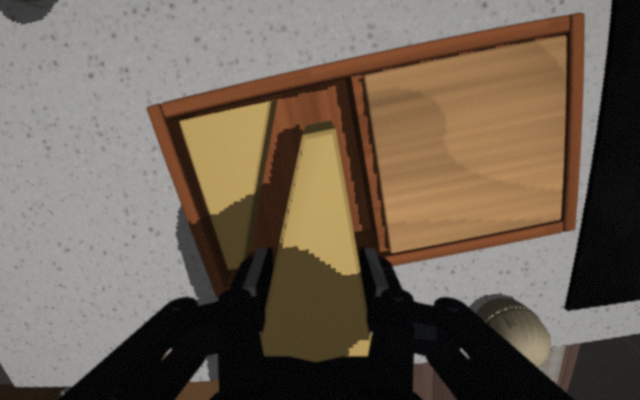

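The wrist view shows the held wedge over the well, between the boxed wedge (edge around x=270 px) and the ledge (edge around x=350–375 px), roughly midway. I'll lower it to just above the rim and verify.

```bash
python3 -m crank '5 -2 15 0 0 0 1;0 0 20 0 0 0 1;0 0 10 0 0 0 1;0 0 0 0 0 0 1;0 0 0 0 0 0 1'|egrep 'pos|cont|open'; python3 w.py .5018 -.0747 .0874; python3 m.py w5.png .105
python3 - <<'E'
from h import *
d=cam('wrist');P=cloud(d)*1000
a=np.radians(5.5);X=np.array([np.cos(a),np.sin(a)]);Y=np.array([-X[1],X[0]])
q=P[...,:2]-[521,-124];bx=q@X;by=q@Y;z=P[...,2]
for r in(135,170,210,250):
    s=[(u,int(bx[r,u]),int(by[r,u]),int(z[r,u])) for u in range(120,480,8)]
    print(r,s)
E
```

```text
position: [0.5045, -0.0749, 0.1492]
contact_force: [0.1, -0.3, -2.1]
opening: 0.0448
t 13.15 p [ 0.5045 -0.0749  0.1492] yaw -6.58 tilt [0.0004 0.    ] box -11.7 50.4 tip 0.0726 F [ 0.09 -0.33 -2.1 ] 0.04478657861209099
tool shift mm [-2.7  0.1 61.8]
zmed 0.04737970393563859 area 2128.9817510222492 px (151, 114, 119, 189) [[582.7999877929688, -67.5], [579.4000244140625, -22.299999237060547], [506.0, -27.5], [526.2999877929688, -48.400001525878906]]
zmed 0.10939597054778258 area 3763.041973971005 px (259, 122, 114, 241) [[577.5, -89.0], [574.0999755859375, -78.0], [487.70001220703125, -47.0], [471.6000061035156, -47.400001525878906], [465.8999938964844, -96.4000015258789]]
135 [(120, 73, 136, 59), (128, 72, 132, 59), (136, 71, 128, 58), (144, 70, 124, 59), (152, 69, 131, 36), (160, 68, 131, 27), (168, 66, 132, 17), (176, 66, 113, 46), (184, 65, 108, 46), (192, 64, 103, 48), (200, 63, 99, 47), (208, 62, 95, 46), (216, 61, 91, 46), (224, 60, 86, 47), (232, 59, 81, 47), (240, 58, 77, 48), (248, 57, 72, 48), (256, 56, 68, 47), (264, 53, 68, 26), (272, 50, 66, 6), (280, 49, 61, 6), (288, 4
[... 2401 characters left out ...]
7), (200, -5, 123, 46), (208, -6, 118, 46), (216, -7, 113, 46), (224, -8, 108, 47), (232, -8, 102, 48), (240, -10, 98, 45), (248, -29, 106, 7), (256, -30, 100, 8), (264, 5, 71, 86), (272, -33, 88, 7), (280, 15, 58, 108), (288, 15, 55, 109), (296, 14, 52, 110), (304, 14, 48, 111), (312, 12, 46, 108), (320, 12, 42, 109), (328, 11, 39, 109), (336, 11, 36, 109), (344, 10, 33, 110), (352, 9, 30, 110), (360, -6, 26, 81), (368, -5, 22, 85), (376, -50, 10, 7), (384, -37, 7, 33), (392, -28, 5, 50), (400, -24, 1, 58), (408, -25, -2, 59), (416, -25, -7, 60), (424, -26, -11, 59), (432, -27, -16, 60), (440, -28, -21, 60), (448, -30, -25, 59), (456, -31, -30, 60), (464, -31, -34, 60), (472, -33, -39, 60)]
```

View pics/w5.png

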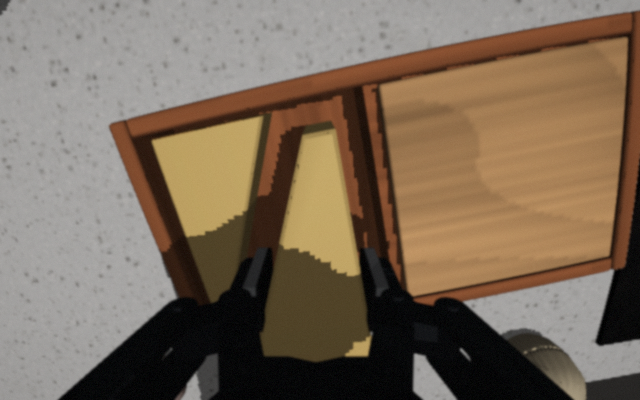

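The wrist view and depth agree. The straight side is about 21 mm from the ledge (held edge at x≈355 px), the slanted side about 25 mm from the boxed wedge, and the thin end is 7 mm from the +x wall. I'll nudge 2 mm and lower.

```bash
python3 -m crank '2 -2 5 0 0 0 1;0 0 15 0 0 0 1;0 0 15 0 0 0 1;0 0 14 0 0 0 1;0 0 6 0 0 0 1;0 0 0 0 0 0 1'|egrep 'pos|cont|open';python3 -m crank '0 0 3 0 0 0 1;0 0 0 0 0 0 1;0 0 2 0 0 0 1;0 0 0 0 0 0 1'|egrep 'pos|cont|open'; python3 w.py
```

```text
position: [0.5073, -0.073, 0.0931]
contact_force: [3.1, -0.0, -4.4]
opening: 0.0448
position: [0.5073, -0.0733, 0.0893]
contact_force: [4.0, 0.4, -1.1]
opening: 0.0444
t 14.25 p [ 0.5073 -0.0733  0.0893] yaw -6.59 tilt [ 0.0021 -0.0001] box -8.8 51.8 tip 0.0726 F [ 4.01  0.42 -1.05] 0.0444346769193554
```

```bash
python3 -m crank '0 0 2 0 0 0 1;0 0 0 0 0 0 1;0 0 0 0 0 0 1'|egrep 'pos|cont|open';python3 w.py
```

```text
position: [0.5073, -0.0734, 0.0874]
contact_force: [3.7, 1.6, 2.7]
opening: 0.0448
t 14.55 p [ 0.5073 -0.0734  0.0874] yaw -6.6 tilt [ 0.002  -0.0001] box -8.8 51.7 tip 0.0726 F [3.67 1.64 2.72] 0.04481509096077741
```

```bash
python3 -m crank '0 0 0 0 0 0 0.4;0 0 0 0 0 0 0.4;0 0 0 0 0 0 0.4;0 0 0 0 0 0 0.4'|egrep 'pos|cont|open|grip';python3 -m crank '0 0 -5 0 0 0 0.4;0 0 -15 0 0 0 0.4;0 0 -20 0 0 0 0.4;0 0 -30 0 0 0 0.4;0 0 -30 0 0 0 0.4;0 0 0 0 0 0 0.4'|egrep 'pos|cont|open'; python3 m.py w6.png .048
python3 - <<'E'
from h import *
d=cam('wrist');P=cloud(d)*1000
a=np.radians(5.5);X=np.array([np.cos(a),np.sin(a)]);Y=np.array([-X[1],X[0]])
hsv=cv2.cvtColor(d['img'],cv2.COLOR_RGB2HSV)
m=((hsv[...,1]>60)&(hsv[...,0]>15)&(hsv[...,0]<35)&(P[...,2]>30)&(P[...,2]<56)).astype(np.uint8)
m=cv2.morphologyEx(m,cv2.MORPH_OPEN,np.ones((5,5)))
for c in cv2.findContours(m,0,1)[0]:
    if cv2.contourArea(c)<800: continue
    q=(onplane(d,c.reshape(-1,2),.048)[:,:2]*1000-[521,-124]);q=np.c_[q@X,q@Y-69].astype(np.float32)
    M=np.zeros(m.shape,np.uint8);cv2.drawContours(M,[c],-1,1,-1);M=cv2.erode(M,np.ones((7,7)))
    p=P[M>0];co=np.linalg.lstsq(np.c_[p[:,:2],np.ones(len(p))],p[:,2],rcond=None)[0]
    print('well-frame',cv2.approxPolyDP(q.reshape(-1,1,2),4,True).reshape(-1,2).round().tolist(),'slopes',co[:2].round(3),'z',p[:,2].mean())
E
```

```text
position: [0.505, -0.0734, 0.0861]
contact_force: [-0.2, 0.5, 0.3]
opening: 0.0512
gripper_force: 0.1
position: [0.5101, -0.0735, 0.1926]
contact_force: [0.9, 0.6, 0.2]
opening: 0.0514
zmed 0.04750258670069879 area 4656.039762123546 px (275, 118, 79, 166) [[578.7999877929688, -87.9000015258789], [574.2999877929688, -75.0], [454.3999938964844, -34.5], [459.1000061035156, -98.4000015258789]]
zmed 0.047359247492562415 area 4567.422522494227 px (187, 121, 93, 149) [[580.4000244140625, -57.20000076293945], [575.5, 8.800000190734863], [471.5, 1.7000000476837158], [487.29998779296875, -25.600000381469727]]
well-frame [[65.0, -7.0], [67.0, 58.0], [-37.0, 60.0], [-25.0, 34.0]] slopes [ 0.019 -0.228] z 48.27123463184001
well-frame [[61.0, -39.0], [61.0, -28.0], [-57.0, 27.0], [-59.0, -37.0]] slopes [0.071 0.009] z 48.38434470338422
```

View pics/w6.png

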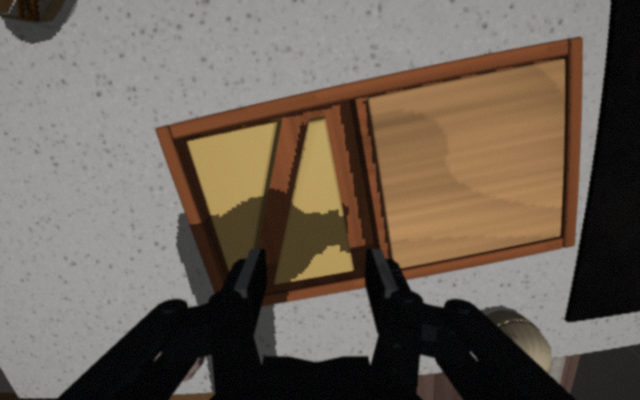

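The wrist view shows the wedge lying in the well head to tail with the other: thin end at about (318,122) px, thick end at row 280. Its top is at z≈47.5 mm, as it should be, and its outline area is 4656 of 4680 mm². I'll check flatness robustly and move over the lid.

```bash
python3 - <<'E'
from h import *
d=cam('wrist');P=cloud(d)*1000
a=np.radians(5.5);X=np.array([np.cos(a),np.sin(a)]);Y=np.array([-X[1],X[0]])
q=P[...,:2]-[521,-124];bx=q@X;by=q@Y-69
for n,x,y in(('loose thin',50,-33),('mid',0,-20),('thick',-45,-20),('thick+',-45,10),('boxed thick',45,20),('boxed thick+',45,45),('boxed thin',-10,50)):
    k=(abs(bx-x)<5)&(abs(by-y)<5)&(P[...,2]<60);print(n,k.sum(),np.median(P[...,2][k]).round(2))
E
python3 -m crank '0 0 0 0 0 -0.105 1;0 0 0 0 0 -0.106 1;2 30 0 0 0 0 1;2 30 0 0 0 0 1;2 30 0 0 0 0 1;0 27 0 0 0 0 1;0 0 20 0 0 0 1;0 0 20 0 0 0 1;0 0 10 0 0 0 1;0 0 0 0 0 0 1' 40|egrep 'pos|cont|open'; python3 w.py .5273 -.1897 .1325
```

```text
loose thin 220 47.52
mid 179 47.59
thick 146 47.59
thick+ 143 47.56
boxed thick 206 47.41
boxed thick+ 199 47.44
boxed thin 156 47.68
position: [0.5222, -0.1885, 0.1346]
contact_force: [-0.3, 0.5, 0.3]
opening: -0.0001
t 16.7 p [ 0.5222 -0.1885  0.1346] yaw 5.52 tilt [-0.0042  0.0017] box -5.0 -64.3 tip 0.0726 F [-0.27  0.46  0.26] -0.00013937114823278486
tool shift mm [5.  1.7 2.1]
```

Both wedges lie flat. Next I press on the lid and close it.

```bash
python3 -m crank '4 0 1 0 0 0 1;0 0 1 0 0 0 1;0 0 0 0 0 0 1'|egrep 'pos|cont';python3 -m crank '0 0 1 0 0 0 1;0 0 0 0 0 0 1'|egrep 'pos|cont'
```

```text
position: [0.5282, -0.1886, 0.1354]
contact_force: [-1.5, -0.3, 0.2]
position: [0.5276, -0.1889, 0.134]
contact_force: [-0.3, 0.8, 0.1]
```

```bash
python3 -m crank '0 0 2 0 0 0 1;0 0 1 0 0 0 1;0 0 0 0 0 0 1'|egrep 'pos|cont';python3 -m crank '0 0 1 0 0 0 1;0 0 0 0 0 0 1'|egrep 'pos|cont'
```

```text
position: [0.5279, -0.1891, 0.1327]
contact_force: [-3.9, 0.4, 10.1]
position: [0.528, -0.1891, 0.1326]
contact_force: [-5.4, 1.6, 15.1]
```

```bash
python3 -m crank '0 -4 0 0 0 0 1;0 -8 0 0 0 0 1;0 -8 0 0 0 0 1;0 -8 0 0 0 0 1;0 -8 0 0 0 0 1;0 -8 0 0 0 0 1;0 -8 0 0 0 0 1;0 0 0 0 0 0 1' | egrep 'pos|contact'; python3 -m crank '0 -8 0 0 0 0 1;0 -8 0 0 0 0 1;0 -8 0 0 0 0 1;0 -8 0 0 0 0 1;0 -8 0 0 0 0 1;0 -8 0 0 0 0 1;0 -8 0 0 0 0 1;0 0 0 0 0 0 1'  | egrep 'pos|contact'
```

```text
position: [0.523, -0.1372, 0.1326]
contact_force: [-5.7, 0.8, 15.7]
position: [0.5176, -0.0811, 0.1326]
contact_force: [-6.6, 0.5, 16.7]
```

```bash
python3 -m crank '0 -6 0 0 0 0 1;0 -6 0 0 0 0 1;0 -5 0 0 0 0 1;0 -4 0 0 0 0 1;0 0 0 0 0 0 1' | egrep 'pos|contact'; python3 -m crank '0 -3 0 0 0 0 1;0 0 0 0 0 0 1'  | egrep 'pos|contact';python3 -m crank '0 -3 0 0 0 0 1;0 0 0 0 0 0 1'  | egrep 'pos|contact'
```

```text
position: [0.5157, -0.0608, 0.1326]
contact_force: [-6.2, 0.3, 16.6]
position: [0.5155, -0.0594, 0.1326]
contact_force: [-5.1, -3.0, 16.5]
position: [0.5155, -0.059, 0.1326]
contact_force: [-4.8, -6.6, 15.4]
```

The lid has met its stop: the force rises and it no longer moves. I'll lift off and check.

```bash
python3 -m crank '0 0 -20 0 0 0 1;0 0 -40 0 0 0 1;0 45 -20 0 0 0 1;-10 45 -20 0 0 0 1;-10 45 0 0 0 0 1;-10 45 0 0 0 0 1;-10 45 0 0 0 0 1;-10 45 0 0 0 0 1;0 45 0 0 0 0 1;0 0 0 0 0 0 1' | egrep 't:|pos|contact'
python3 - <<'E'
from h import *
d=cam('top');hsv=cv2.cvtColor(d['img'],cv2.COLOR_RGB2HSV)
B=np.array([.521,-.124]);a=np.radians(5.5);X=np.array([np.cos(a),np.sin(a)]);Y=np.array([-X[1],X[0]])
uv=[(u,202) for u in list(range(298,312))+list(range(354,372))]
w=onplane(d,uv,.06)[:,:2]-B
print([(u,int(1000*(Y@q)),int(hsv[202,u,0]),int(hsv[202,u,1])) for (u,_),q in zip(uv,w)])
cv2.imwrite('pics/end.png',cv2.resize(d['img'][150:300,180:440,::-1],None,fx=3,fy=3,interpolation=cv2.INTER_CUBIC))
E
```

```text
t: 21.2
position: [0.492, -0.382, 0.2298]
tcp_rot: [[0.996, 0.084, -0.0], [0.084, -0.996, -0.006], [-0.001, 0.006, -1.0]]
contact_force: [-1.3, -0.1, 0.1]
[(298, 146, 23, 10), (299, 144, 14, 35), (300, 141, 13, 87), (301, 139, 13, 127), (302, 137, 13, 140), (303, 134, 14, 146), (304, 132, 15, 136), (305, 130, 17, 115), (306, 127, 18, 104), (307, 125, 18, 104), (308, 123, 17, 101), (309, 120, 18, 103), (310, 118, 18, 104), (311, 116, 18, 103), (354, 15, 18, 102), (355, 13, 18, 102), (356, 10, 18, 102), (357, 8, 17, 103), (358, 6, 18, 102), (359, 3, 17, 113), (360, 1, 15, 134), (361, 0, 14, 145), (362, -3, 13, 148), (363, -5, 14, 143), (364, -7, 13, 143), (365, -10, 13, 149), (366, -12, 13, 141), (367, -15, 13, 143), (368, -17, 13, 150), (369, -19, 14, 148), (370, -22, 13, 143), (371, -24, 13, 142)]
```

View pics/end.png

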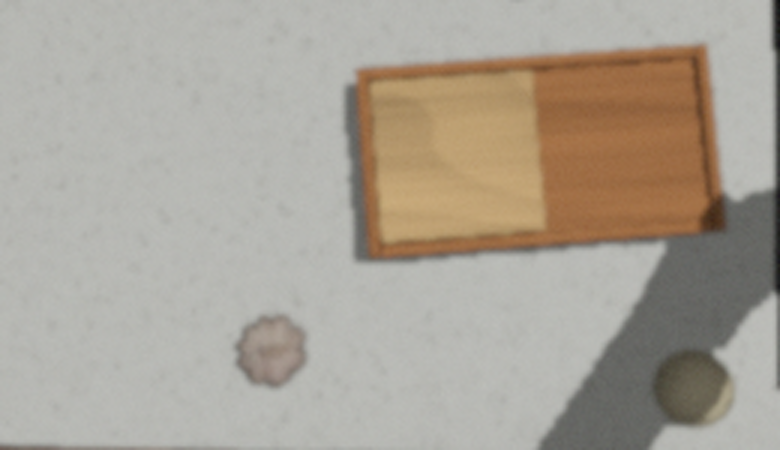

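The end view shows the lid against the +y wall with no yellow gap (left edge around x=372 px, right edge around x=540 px at box y≈1.5). That means it is shut, and the bystanders have not moved.

```bash
python3 -c "
from plant import bot
print(bot.job_done())"
```

```text
the job is handed in; nothing more can be done
None
```

The loose wedge is in the box, flat and head to tail with the other one, and the lid is shut against its stop. The garlic and egg timer have not moved; I kept clear of the jar and cup but did not look at them again. I handed the job in after about 21 s of robot time, and the call returned no verdict.

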